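Mesh the splined drive hub and push it home

ROBOT

A 6-joint arm with a two-finger parallel gripper is mounted at the origin on a cart in front of the work surface, level with it; the furniture and walls round the work are solid. World frame = base frame: x ahead of the robot, y to its left, z up, the work surface at z = 0. Lengths are in m, angles in rad, forces in N, time in s.
With the tool pointing down it reaches from about 0.275 to 0.75 m from the base axis. Payload 10.2 kg.
Tool frame: the origin (TCP) lies at the very end of the fingers, on their centre line; the grasp point (between the pads) lies 19 mm behind it; z points along the fingers, y is the line along which they close (so a half turn about z gives the same grasp; the last joint's range is limited). The gripper opens to 88 mm and grips with 3 to 60 N. Pads are 18 mm wide; open, the fingers measure 123 mm over their backs; the gripper's body (75 mm by 187 mm) begins 45 mm behind the grasp point.
Start: joints at [-1.5, 0.313, 1.498, -0, 1.331, -0.223], TCP at [0.152, -0.503, 0.239] pointing down, gripper open.
Joint ranges: [-2.94, 2.94], [-0.97, 2.17], [0.19, 2.56], [-1.23, 4.37], [0.02, 3.11], [-2.88, 2.88]. Speed limits (rad/s): [2.39, 2.39, 3.01, 3.14, 3.14, 3.14].

INTERFACE

Orientations are given as a rotation vector (axis times angle).
In Python, from station import manip gives the robot as it stands. The module is installed in compiled form; this text tells all that it offers.
- The arm moves only by the tool jog_arm, never from a script. Its arguments are lists of equal length, an entry for each row: "slide": the shift along the tool's x, y, z in cm, a list of three; "spin": the turn about the tool's z in rad; "gripper": the opening in per cent of the stroke, from 0 (shut) to 100 (fully open). In form: {"slide": [[dx, dy, dz], ...], "spin": [spin, ...], "gripper": [gripper, ...]}. A call has exactly 5 rows; each row is the pose to reach, as a shift and turn from the pose commanded when the call began, along the tool's axes at that moment; what a row does not reach only later rows make up. A row lasts 1/10 s, in which the tool goes at most 50 mm and 8.59 degrees, less where a joint would pass 70% of its speed; a pose out of reach is approached as far as the arm can. A call with a gripper value outside its range is refused whole. The fingers move at their own pace and stop on an object; "squeeze" is the grip in N (left out, the last holds). Time passes only in rows, so rows that repeat a pose let the fingers close, or fill a call up. It gives the time, the measured TCP pose, the force, the opening and the grip force at its end, in the units of the state.
- manip.observe(): the state, without advancing time (a new reading comes with each control period).
- manip.camera(name): name is "side" or "top" or "wrist"; returns the picture (400x640x3 uint8, red, green, blue); there is no depth.
- manip.get_calibration(name): a dict with "fov_y" (degrees; the focal length in pixels is half the picture's height over the tangent of half this angle, whatever the lens; pixels are square), "cx", "cy" (the principal point, pixels), "k1" (the pictures are not rectified: a ray, as slopes to the right and down, at radius r is drawn at 1 + k1 r^2 times it, then the intrinsics apply), "R" (3x3) and "t" (3): a world point X has camera coordinates R X + t; the wrist camera has in their place "T_tool_cam" (4x4, takes a point from camera to tool coordinates, whose origin is the TCP and whose axes are the flange's). Camera axes: x right, y down, z forward; pixel columns grow to the right and rows downward; lengths in m; the calibration is good to about 2 mm. A picture is of the moment at which its call begins: read the wrist's pose just before it. get_calibration takes no time and is no camera call.
- manip.close_job(): hands the job in; it is judged then, once.
The state is a dict: "clock": time; "joint_positions": joint angles; "qvel": joint speeds; "joint_torque": joint torques, N m; "tool_pos": TCP position; "tool_rot": TCP orientation; "contact_force": force on the tool from outside, world axes, zero at the start; "moment": the same for the moment, N m; "grip_width": finger opening in m; "gripper_force": force on a finger pad.
Only numpy, scipy, OpenCV 4.12 (cv2) and the standard library are available. Lean on these libraries where they do the work, as an engineer would, in place of code of your own. Each camera call takes 0.05 s, during which the arm holds its last target. There are 200 camera calls.

TASK

Fit the four-splined drive hub into the round drive socket: turn it so that its splines mesh with the gaps between the socket's teeth, then push it fully home on the socket's floor, against the stiff brass pin, and let go. Leave the similar three-splined hub where it stands.

Things in the scene. Friction and masses are not known exactly. Their poses are not given: they have to be found in the camera images.
- hub4: Loose upright steel hub with FOUR splines, 0.2 kg, 74 mm tall. Core 34 mm in diameter; splines 12 mm wide, out to 31 mm from the axis, from the foot to 24 mm height. Square shank 24 x 24 mm from 32 mm to the top: grip there. Origin: centre of the underside, z up; x and y run along the splines, the shank's flats are square to x and y. Same every 90 degrees. Start: on the bench.
- hub3: The wrong hub, to be left alone: same steel, sizes and square shank, but THREE splines 120 degrees apart (one along its x); it does not fit the socket. Loose, upright. Origin: centre of the underside, z up.
- socket: Round aluminium socket, fixed, 92 mm wide (foot 96), 45 mm high, open on top. Origin: on its axis at bench height, z up. Bore 72 mm, floor at z 20 mm. Four dark teeth, 14 mm wide, reach in to 22 mm from the axis, tops at z 43 mm, at 45 degrees to x and y; x and y point through the gaps. A hub with splines along x and y meshes (play 5 mm, 15 degrees); home, its underside is at z 20 mm.
- seat_pin (a joint): Brass pin, 26 mm wide, in the middle of the socket's floor. Value: m pushed down. At 0 its top is 12 mm above the floor (32 mm above the bench), at 0.012 flush. Stiff: it sinks only under about 12 N and stays where left, so the hub's weight does not sink it; push the hub down on it.

How it is judged:
At the end, for the whole second after the job is handed in: The four-splined hub stands upright (within 7 degrees) in the socket, within 10 mm of its axis, meshed and pushed down to within 4 mm of the socket's floor, at rest and released; the three-splined hub is within 30 mm of where it stood (horizontal distance between hub4 and socket below 0.01 m and z of hub4 in the frame of socket below 0.024 m and angle between hub4's own z axis and vertical below 0.12 rad and linear speed of hub4 below 0.02 m/s and distance of hub3 from where it was at the start of the episode below 0.03 m); the robot touches nothing.
It fails at once if the three-splined hub is moved 30 mm or more (distance of hub3 from where it was at the start of the episode above 0.03 m).
It also fails if it takes over 48 s, if anything falls off the work surface, if the arm or the gripper's body presses on something with over 40 N, if the wrist force passes 120 N, or if a joint passes its speed limit or range.

## Working session

There is one attempt and no reset: what is moved stays moved. The work goes in short steps, Python scripts to look and compute and a tool call to move; the robot and the scene stay as the last step left them, time stands still between calls to the robot, and variables do not carry over. Pictures are saved under pics/ and viewed, at most 10 in all, crops included, and the job is handed in when it is done.

Besides the shell and the picture viewer there is one more tool, called after "Call:" by a JSON object that holds its "name" and its "arguments", one argument or row to a line. jog_arm: Moves the arm, as the interface text tells. Its arguments: {"type":"object","properties":{"slide":{"type":"array","items":{"type":"array","items":{"type":"number"}}},"spin":{"type":"array","items":{"type":"number"}},"gripper":{"type":"array","items":{"type":"number"}},"squeeze":{"type":"number"}},"required":["slide","spin","gripper"]}

```bash
mkdir -p pics
cat > h.py <<'E'
import numpy as np, cv2
from scipy.spatial.transform import Rotation as Ro
from station import manip
def ray(name,uv,pose=None):
    c=manip.get_calibration(name); f=200/np.tan(np.radians(c["fov_y"])/2)
    d=(np.array(uv,float)-[c["cx"],c["cy"]])/f; s=d.copy()
    for _ in range(20): s=d/(1+c["k1"]*(s@s))
    v=np.array([*s,1.])
    if name=="wrist":
        T=c["T_tool_cam"]; T=np.array(T); R=Ro.from_rotvec(pose[1]).as_matrix()
        return R@T[:3,3]+pose[0], R@T[:3,:3]@v
    R=np.array(c["R"]); return -R.T@np.array(c["t"]), R.T@v
def hit(name,uv,z,pose=None):
    o,d=ray(name,uv,pose); return o+d*(z-o[2])/d[2]
def proj(name,X):
    c=manip.get_calibration(name); f=200/np.tan(np.radians(c["fov_y"])/2)
    p=np.array(c["R"])@X+c["t"]; s=p[:2]/p[2]
    return f*s*(1+c["k1"]*(s@s))+[c["cx"],c["cy"]]
def snap(name,fn):
    s=manip.observe(); im=manip.camera(name); cv2.imwrite("pics/"+fn,im[:,:,::-1])
    return im,(np.array(s["tool_pos"]),np.array(s["tool_rot"]))
E
python3 - <<'E'
from h import *
for n in("top","side"): snap(n,n+"1.png"); print({k:np.round(v,3).tolist() for k,v in manip.get_calibration(n).items()})
a,b=[cv2.imread(f"pics/{n}1.png") for n in("top","side")]
s=manip.observe(); print(s["tool_pos"],s["tool_rot"]); print(manip.get_calibration("wrist"))
E
```

```text
{'fov_y': 52.701, 'cx': 322.46, 'cy': 206.176, 'k1': -0.004, 'R': [[0.017, -0.999, 0.033], [-0.998, -0.019, -0.062], [0.063, -0.032, -0.998]], 't': [-0.108, 0.404, 0.874]}
{'fov_y': 57.607, 'cx': 321.007, 'cy': 202.741, 'k1': -0.083, 'R': [[-0.939, -0.344, 0.004], [-0.223, 0.599, -0.769], [0.263, -0.723, -0.639]], 't': [0.358, 0.199, 0.713]}
[ 0.15199426 -0.50229164  0.23822884] [-3.10666852e+00 -4.59631742e-01 -9.78463687e-05]
{'fov_y': 70.83256687867906, 'cx': 320.70401982603255, 'cy': 204.32962037119583, 'k1': 0.0005550140080015733, 'T_tool_cam': array([[ 1.52071987e-04, -9.63461620e-01, -2.67846382e-01,
         6.78853521e-02],
       [ 9.99998634e-01,  5.87281039e-04, -1.54473231e-03,
         6.70927427e-04],
       [ 1.64559140e-03, -2.67845781e-01,  9.63460393e-01,
        -1.47078627e-01],
       [ 0.00000000e+00,  0.00000000e+00,  0.00000000e+00,
         1.00000000e+00]])}
```

View pics/top1.png

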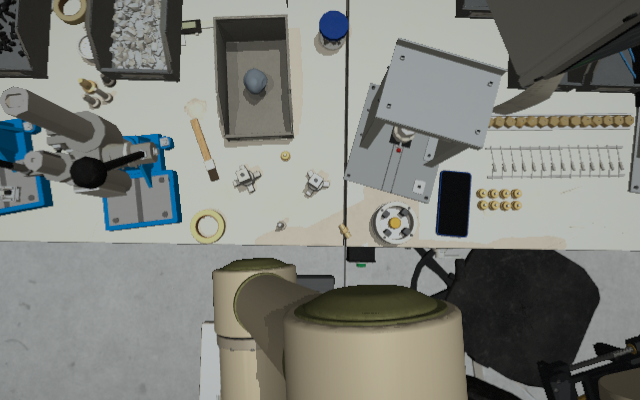

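View pics/side1.png

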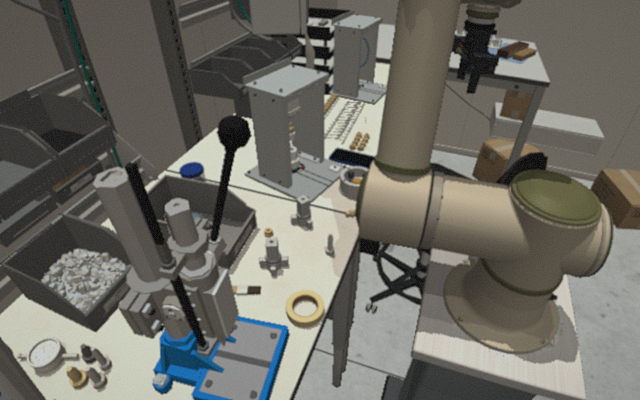

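The top view shows two hubs at about (246,178) and (316,183), and the socket at (395,224). In the side view the hubs are at (303,212) and (273,255). I'll enlarge the top view to tell the hubs apart.

Run:
```python
from h import *
a=cv2.imread("pics/top1.png"); b=cv2.imread("pics/side1.png")
c=cv2.resize(a[155:250,220:420],None,fx=4,fy=4,interpolation=cv2.INTER_CUBIC)
d=cv2.resize(b[185:285,240:380],None,fx=2,fy=2,interpolation=cv2.INTER_CUBIC)
o=np.zeros((590,800,3),np.uint8); o[:380]=c; o[385:585,:280]=d; cv2.imwrite("pics/c1.png",o)
for n,uv,z in(("hubL",(246,176),.07),("hubR",(318,180),.07),("sock",(394,224),.045)): print(n,hit("top",uv,z).round(3))
```

```text
hubL [0.462 0.06  0.07 ]
hubR [ 0.457 -0.088  0.07 ]
sock [ 0.369 -0.252  0.045]
```

View pics/c1.png

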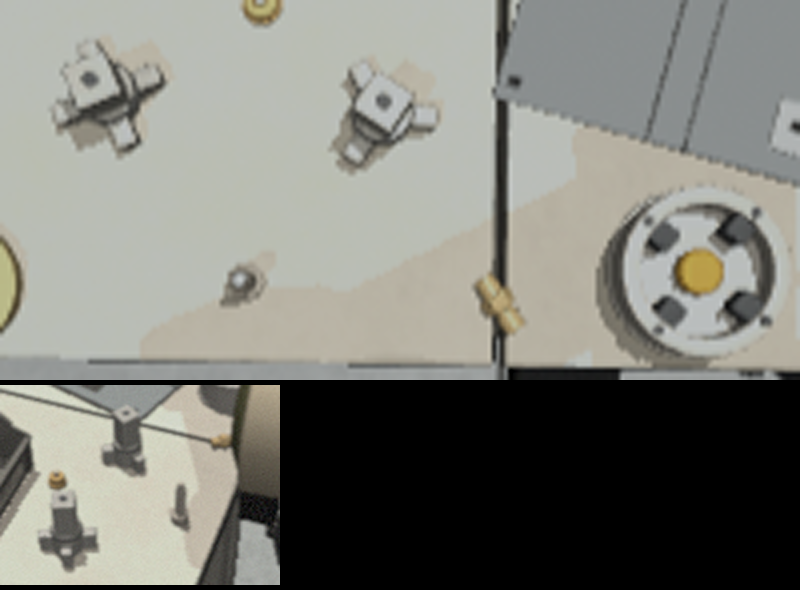

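Enlarged, the left hub (crop (105,95), image (246,178)) has four splines. Its yaw is about 23°. The right hub has three splines. The socket teeth put its gaps at about 5°. Next I'll check clearance to the tall fixture before moving.

Run:
```python
from h import *
def tri(a,b):
    (o,d),(p,e)=ray("top",a),ray("side",b)
    s=np.linalg.lstsq(np.c_[d,-e],p-o,rcond=None)[0]; return ((o+d*s[0]+p+e*s[1])/2).round(3), np.linalg.norm(o+d*s[0]-p-e*s[1]).round(3)
print(tri((495,147),(326,77)),tri((380,125),(268,103)),tri((400,40),(245,88)))
print("hub4 top",tri((242.5,174.5),(271.5,242)))
print("base",hit("top",(422,200),.01),hit("top",(345,178),.01))
```

```text
(array([ 0.499, -0.373,  0.255]), np.float64(0.011)) (array([ 0.549, -0.175,  0.255]), np.float64(0.049)) (array([ 0.661, -0.215,  0.264]), np.float64(0.007))
hub4 top (array([0.464, 0.067, 0.072]), np.float64(0.0))
base [ 0.42472065 -0.32228958  0.01      ] [ 0.47036057 -0.14940974  0.01      ]
```

Call:
{"name": "jog_arm", "arguments": {
  "slide": [
    [4, -2.5, 1],
    [8, -5, 2],
    [12, -7.5, 3],
    [16, -10, 4],
    [20, -12.5, 4]
  ],
  "spin": [0, 0, 0, 0, 0],
  "gripper": [100, 100, 100, 100, 100]
}}

```text
clock: 0.6
tool_pos: [0.3078, -0.3228, 0.1975]
tool_rot: [-3.106, -0.459, 0.001]
contact_force: [0.4, -0.5, 0.8]
grip_width: 0.0883
gripper_force: 0.0
```

Run:
```python
from h import *
im,p=snap("wrist","w1.png"); print(p); np.save("w1.npy",np.array(p))
```

```text
(array([ 0.30778828, -0.32277445,  0.19750067]), array([-3.10560396e+00, -4.58735934e-01,  1.23891562e-03]))
```

View pics/w1.png

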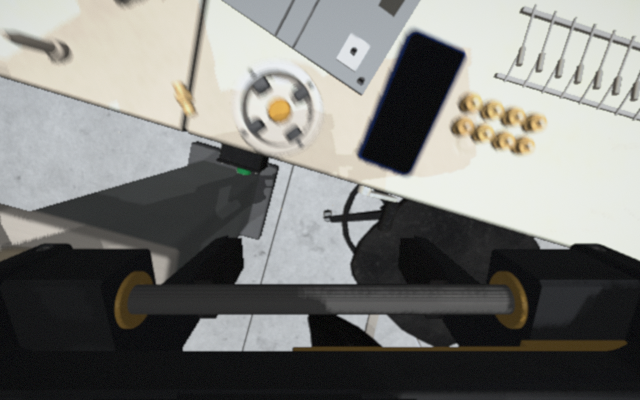

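The wrist view shows the socket's rim centred at about (280,109), with teeth at (266,88), (299,92), (293,132) and (259,128) and the pin at (280,111). I'll compute its pose and move on to hub4.

Call:
{"name": "jog_arm", "arguments": {
  "slide": [
    [2.2, -4, 0],
    [4.4, -8, 0],
    [6.6, -12, 0],
    [8.8, -16, 0],
    [11, -20, 0]
  ],
  "spin": [0, 0, 0, 0, 0],
  "gripper": [100, 100, 100, 100, 100]
}}

```text
clock: 1.15
tool_pos: [0.3545, -0.0999, 0.1987]
tool_rot: [3.108, 0.459, 0.0]
contact_force: [0.2, -0.4, -0.1]
grip_width: 0.0882
gripper_force: 0.0
```

Call:
{"name": "jog_arm", "arguments": {
  "slide": [
    [2, -4, 0],
    [4, -8, 0],
    [6, -12, 0],
    [6, -12, 0],
    [6, -12, 0]
  ],
  "spin": [0, -0.05, -0.11, -0.11, -0.11],
  "gripper": [100, 100, 100, 100, 100]
}}

```text
clock: 1.65
tool_pos: [0.3772, 0.031, 0.1986]
tool_rot: [3.077, 0.633, -0.001]
contact_force: [0.4, -0.1, 0.0]
grip_width: 0.0885
gripper_force: 0.0
```

Run:
```python
from h import *
im,p=snap("wrist","w2.png"); print(p); np.save("w2.npy",np.array(p))
a=cv2.imread("pics/w1.png")[55:165,225:335]; b=cv2.imread("pics/w2.png")
o=np.zeros((600,800,3),np.uint8); o[:250,:400]=b[:400,:][:,:].copy()[::1][:250,120:520]; o[255:585,:330]=cv2.resize(a,None,fx=3,fy=3,interpolation=cv2.INTER_CUBIC)
# predicted hub4 position in image
o2=cv2.resize(b[:240,:],(800,300)); o[:300]=0; o[:]=0
o[:300]=o2; o[310:596,:286]=cv2.resize(a,(286,286),interpolation=cv2.INTER_CUBIC)
cv2.imwrite("pics/c2.png",o)
```

```text
(array([0.37716915, 0.03104778, 0.19856292]), array([ 3.07710204e+00,  6.33166761e-01, -7.83430824e-04]))
```

View pics/c2.png

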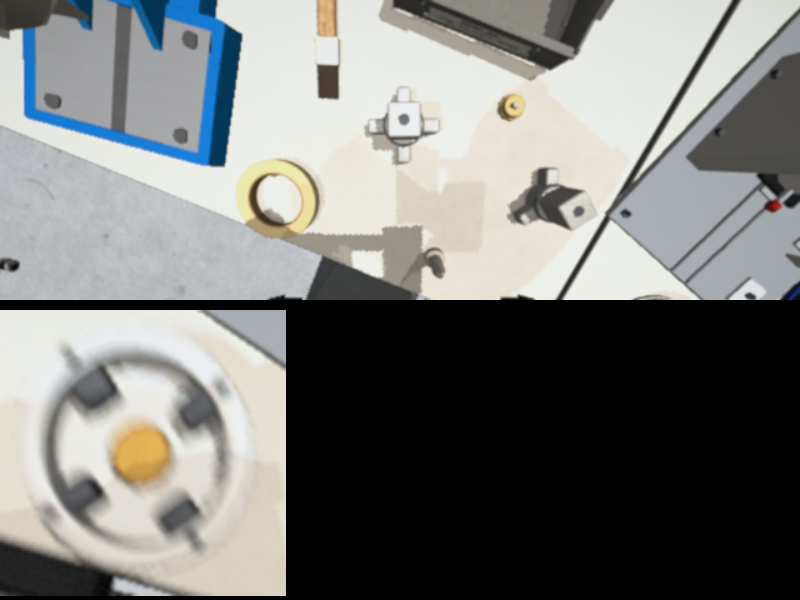

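The crop shows hub4 square to the gripper: its top hole is at image (323,95), with splines level and plumb. The socket crop shows teeth at crop (97,388), (197,411), (181,515) and (83,495) and the pin at (142,454).

Run:
```python
from h import *
p=np.load("w1.npy"); q=np.load("w2.npy")
c=lambda u,v:(225+u/2.6,55+(v-310)/2.6)
T=[hit("wrist",c(*x),.043,p) for x in((97,388),(197,411),(181,515),(83,495))]
print(np.round(T,3)); print("teeth ctr",np.mean(T,0).round(4),"pin",hit("wrist",c(142,454),.032,p).round(4))
for i,j in((0,2),(1,3)): d=T[j]-T[i]; print("tooth ang mod90 -45:",(np.degrees(np.arctan2(d[1],d[0]))-45)%90)
h=hit("wrist",(323.2,95.2),.074,q); print("hub top",h.round(4))
for a,b in(((297.6,100.8),(348.8,100.8)),((322.4,73.6),(322.4,125.6))):
    A,B=hit("wrist",a,.024,q),hit("wrist",b,.024,q); d=B-A; print((A+B)/2,np.degrees(np.arctan2(d[1],d[0]))%90)
R=Ro.from_rotvec(q[1]).as_matrix(); print("yaw",np.degrees(np.arctan2(R[1,0],R[0,0])))
print("slide cm",(R.T@(np.array([h[0],h[1],.035])-q[0])*100).round(2))
```

```text
[[ 0.394 -0.236  0.043]
 [ 0.397 -0.275  0.043]
 [ 0.357 -0.279  0.043]
 [ 0.354 -0.24   0.043]]
teeth ctr [ 0.3753 -0.2574  0.043 ] pin [ 0.3754 -0.2567  0.032 ]
tooth ang mod90 -45: 5.122625026686109
tooth ang mod90 -45: 6.026092717178244
hub top [0.4652 0.0663 0.074 ]
[0.46466154 0.06569355 0.024     ] 23.25509087858427
[0.46487455 0.06671914 0.024     ] 23.356143922572272
yaw 23.254613041695684
slide cm [ 9.48  0.24 16.35]
```

Call:
{"name": "jog_arm", "arguments": {
  "slide": [
    [4, 0.1, 0],
    [8, 0.2, 0],
    [9.5, 0.25, 2],
    [9.5, 0.25, 6],
    [9.5, 0.25, 9]
  ],
  "spin": [0, 0, 0, 0, 0],
  "gripper": [100, 100, 100, 100, 100]
}}

```text
clock: 2.2
tool_pos: [0.4655, 0.0638, 0.1068]
tool_rot: [-3.079, -0.625, 0.002]
contact_force: [0.5, 0.7, 0.1]
grip_width: 0.0885
gripper_force: 0.0
```

Call:
{"name": "jog_arm", "arguments": {
  "slide": [
    [0, 0, 2.5],
    [0, 0, 5],
    [0, 0, 7.1],
    [0, 0, 7.1],
    [0, 0, 7.1]
  ],
  "spin": [0, 0, 0, 0, 0],
  "gripper": [70, 60, 60, 60, 60]
}}

```text
clock: 2.7
tool_pos: [0.466, 0.0643, 0.0382]
tool_rot: [3.078, 0.626, 0.0]
contact_force: [0.5, -0.0, -0.0]
grip_width: 0.0534
gripper_force: 0.0
```

Call:
{"name": "jog_arm", "arguments": {
  "slide": [
    [0, 0, 0],
    [0, 0, 0],
    [0, 0, 0],
    [0, 0, 0],
    [0, 0, 0]
  ],
  "spin": [0, 0, 0, 0, 0],
  "gripper": [0, 0, 0, 0, 0],
  "squeeze": 50
}}

```text
clock: 3.2
tool_pos: [0.4659, 0.0656, 0.0381]
tool_rot: [3.078, 0.63, 0.001]
contact_force: [-1.9, 0.6, 4.4]
grip_width: 0.0238
gripper_force: 50.0
```

Call:
{"name": "jog_arm", "arguments": {
  "slide": [
    [0, 0, 0],
    [0, 0, 0],
    [0, 0, 0],
    [0, 0, 0],
    [0, 0, 0]
  ],
  "spin": [0, 0, 0, 0, 0],
  "gripper": [0, 0, 0, 0, 0]
}}

```text
clock: 3.7
tool_pos: [0.4658, 0.0656, 0.0381]
tool_rot: [3.078, 0.63, 0.001]
contact_force: [-1.9, -0.2, 6.0]
grip_width: 0.0235
gripper_force: 50.0
```

Call:
{"name": "jog_arm", "arguments": {
  "slide": [
    [0, 0, -4],
    [0, 0, -8],
    [0, 0, -12],
    [-1, 1, -12],
    [-3, 4, -12]
  ],
  "spin": [0, 0, 0, 0, 0],
  "gripper": [0, 0, 0, 0, 0]
}}

```text
clock: 4.2
tool_pos: [0.4538, 0.0178, 0.1585]
tool_rot: [3.076, 0.635, 0.003]
contact_force: [0.3, -0.4, -2.8]
grip_width: 0.0237
gripper_force: 50.0
```

Call:
{"name": "jog_arm", "arguments": {
  "slide": [
    [-3, 3.7, 0],
    [-6, 7.4, 0],
    [-9, 11.1, 0],
    [-12, 14.8, 0],
    [-15, 18.5, 0]
  ],
  "spin": [0.06, 0.12, 0.18, 0.24, 0.3],
  "gripper": [0, 0, 0, 0, 0]
}}

```text
clock: 4.7
tool_pos: [0.3875, -0.2136, 0.1576]
tool_rot: [-3.137, -0.159, 0.0]
contact_force: [1.5, -0.8, -1.8]
grip_width: 0.0234
gripper_force: 50.0
```

Call:
{"name": "jog_arm", "arguments": {
  "slide": [
    [0, 0, 0],
    [0, 0, 0],
    [0, 0, 0],
    [0, 0, 0],
    [0, 0, 0]
  ],
  "spin": [0, 0, 0, 0, 0],
  "gripper": [0, 0, 0, 0, 0]
}}

```text
clock: 5.2
tool_pos: [0.3888, -0.2111, 0.1577]
tool_rot: [-3.137, -0.166, 0.0]
contact_force: [0.6, 0.3, -1.5]
grip_width: 0.0238
gripper_force: 50.0
```

```bash
cat > to.py <<'E'
from h import *
s=manip.observe(); p=np.array(s["tool_pos"]); R=Ro.from_rotvec(s["tool_rot"]).as_matrix()
print(p,"yaw",np.degrees(np.arctan2(R[1,0],R[0,0])),"slide cm",(R.T@([.3753,-.257,.12]-p)*100).round(2),s["grip_width"],s["contact_force"])
E
python3 to.py
python3 - <<'E'
from h import *
im,p=snap("wrist","w3.png"); np.save("w3.npy",np.array(p))
E
```

```text
[ 0.38884169 -0.21109807  0.1577206 ] yaw 6.060953239753321 slide cm [-1.83  4.42  3.77] 0.0238082820265021 [ 0.60496972  0.33691861 -1.47331223]
```

View pics/w3.png

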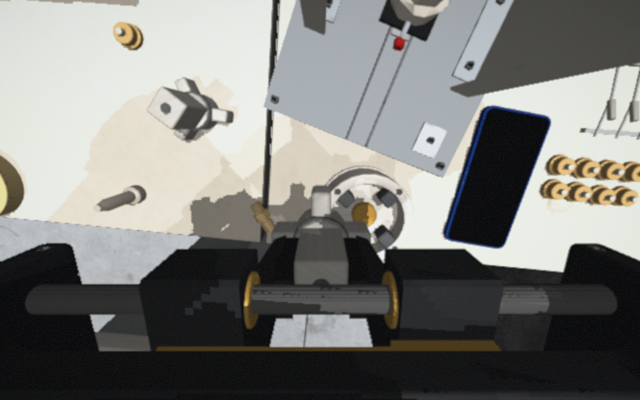

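The hub is held upright. The socket shows teeth at about (353,199), (385,199) and (383,237), with the pin at about (365,214). I'll check the socket position from this closer view.

Run:
```python
from h import *
p=np.load("w3.npy")
T=[hit("wrist",x,.043,p) for x in((353,199),(385,199),(383,237))]
print(np.round(T,4),"ctr",((T[0]+T[2])/2).round(4),"pin",hit("wrist",(365,214),.032,p).round(4),"rim R/top",hit("wrist",(404,215),.045,p).round(4),hit("wrist",(364,166),.045,p).round(4))
```

```text
[[ 0.3926 -0.2423  0.043 ]
 [ 0.3959 -0.2729  0.043 ]
 [ 0.357  -0.2774  0.043 ]] ctr [ 0.3748 -0.2599  0.043 ] pin [ 0.3757 -0.2581  0.032 ] rim R/top [ 0.3825 -0.2933  0.045 ] [ 0.4254 -0.2478  0.045 ]
```

Call:
{"name": "jog_arm", "arguments": {
  "slide": [
    [-0.9, 2.2, 0],
    [-1.8, 4.4, 0],
    [-1.8, 4.45, 2.5],
    [-1.8, 4.45, 5],
    [-1.8, 4.45, 6.8]
  ],
  "spin": [0.01, 0.01, 0.01, 0.01, 0.01],
  "gripper": [0, 0, 0, 0, 0]
}}

```text
clock: 5.75
tool_pos: [0.3751, -0.2576, 0.0884]
tool_rot: [-3.137, -0.148, 0.001]
contact_force: [0.2, -0.7, -0.9]
grip_width: 0.0235
gripper_force: 50.0
```

Call:
{"name": "jog_arm", "arguments": {
  "slide": [
    [0, 0, 0],
    [0, 0, 0.4],
    [0, 0, 0.8],
    [0, 0, 1.2],
    [0, 0, 1.4]
  ],
  "spin": [0, 0, 0, 0, 0],
  "gripper": [0, 0, 0, 0, 0]
}}

```text
clock: 6.25
tool_pos: [0.3753, -0.2582, 0.0757]
tool_rot: [3.138, 0.147, 0.0]
contact_force: [0.2, -0.2, -1.6]
grip_width: 0.0238
gripper_force: 50.0
```

```bash
python3 to.py
```

```text
[ 0.37529619 -0.25817204  0.07574654] yaw 5.380665083430626 slide cm [ 0.01 -0.12 -4.43] 0.023768178163451812 [ 0.156555   -0.19164486 -1.61198885]
```

The hub is below the tooth tops with no contact force, so it is meshed. Now I'll press it down with full grip.

Call:
{"name": "jog_arm", "arguments": {
  "slide": [
    [0, 0, 0.2],
    [0, 0, 0.4],
    [0, 0, 0.6],
    [0, 0, 0.8],
    [0, 0, 1.0]
  ],
  "spin": [0, 0, 0, 0, 0],
  "gripper": [0, 0, 0, 0, 0],
  "squeeze": 60
}}

```text
clock: 6.75
tool_pos: [0.3754, -0.2583, 0.0663]
tool_rot: [3.138, 0.147, 0.001]
contact_force: [-1.6, 2.7, 10.9]
grip_width: 0.0236
gripper_force: 60.0
```

Call:
{"name": "jog_arm", "arguments": {
  "slide": [
    [0, 0, 0.2],
    [0, 0, 0.4],
    [0, 0, 0.6],
    [0, 0, 0.8],
    [0, 0, 0.8]
  ],
  "spin": [0, 0, 0, 0, 0],
  "gripper": [0, 0, 0, 0, 0]
}}

```text
clock: 7.25
tool_pos: [0.3754, -0.2582, 0.0582]
tool_rot: [3.138, 0.147, 0.0]
contact_force: [-0.6, 1.8, 5.9]
grip_width: 0.0236
gripper_force: 60.0
```

Call:
{"name": "jog_arm", "arguments": {
  "slide": [
    [0, 0, 0.1],
    [0, 0, 0.1],
    [0, 0, 0.2],
    [0, 0, 0.2],
    [0, 0, 0.2]
  ],
  "spin": [0, 0, 0, 0, 0],
  "gripper": [0, 0, 0, 0, 0]
}}

```text
clock: 7.75
tool_pos: [0.3754, -0.2583, 0.0581]
tool_rot: [3.137, 0.148, 0.001]
contact_force: [-9.4, 8.6, 34.1]
grip_width: 0.0238
gripper_force: 60.0
```

The force rose to 34 N with no further travel, so the hub is on the floor. I'll relax, release and retreat.

Call:
{"name": "jog_arm", "arguments": {
  "slide": [
    [0, 0, -0.2],
    [0, 0, -0.2],
    [0, 0, -0.2],
    [0, 0, -0.2],
    [0, 0, -0.2]
  ],
  "spin": [0, 0, 0, 0, 0],
  "gripper": [0, 60, 60, 60, 60]
}}

```text
clock: 8.25
tool_pos: [0.3752, -0.2581, 0.0575]
tool_rot: [-3.138, -0.147, 0.0]
contact_force: [0.5, -0.0, 0.3]
grip_width: 0.052
gripper_force: 0.0
```

Call:
{"name": "jog_arm", "arguments": {
  "slide": [
    [0, 0, 0],
    [0, 0, -2],
    [0, 0, -5],
    [0, 0, -8],
    [-3, 0, -12]
  ],
  "spin": [0, 0, 0, 0, 0],
  "gripper": [60, 60, 60, 60, 60]
}}

```text
clock: 8.75
tool_pos: [0.346, -0.2606, 0.1783]
tool_rot: [-3.137, -0.151, 0.001]
contact_force: [0.6, -0.6, 1.0]
grip_width: 0.0529
gripper_force: 0.0
```

Call:
{"name": "jog_arm", "arguments": {
  "slide": [
    [-2, 0, 0],
    [-4, 0, 0],
    [-4, 0, 0],
    [-4, 0, 0],
    [-4, 0, 0]
  ],
  "spin": [0, 0, 0, 0, 0],
  "gripper": [60, 60, 60, 60, 60]
}}

```text
clock: 9.25
tool_pos: [0.3062, -0.2647, 0.1776]
tool_rot: [-3.138, -0.148, -0.0]
contact_force: [0.6, 0.5, -0.6]
grip_width: 0.0527
gripper_force: 0.0
```

```bash
python3 to.py
python3 - <<'E'
from h import *
im,p=snap("wrist","w4.png"); np.save("w4.npy",np.array(p))
E
```

```text
[ 0.30616008 -0.26472839  0.17760636] yaw 5.394628570598741 slide cm [ 6.96 -0.12  5.76] 0.05267233965714144 [ 0.6449595   0.46398856 -0.55281782]
```

View pics/w4.png

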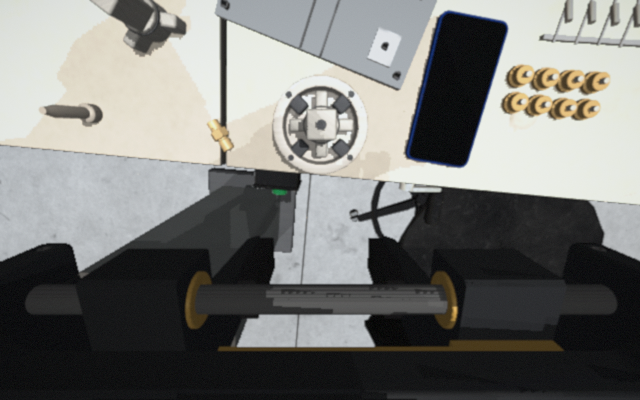

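The hub stands upright at (321,125) in the centre of the socket, with its splines in the gaps between the dark teeth. Hub3 is untouched at (140,20), and the gripper is clear.

```bash
python3 -c "from station import manip; print(manip.close_job())"
```

```text
the job is handed in; nothing more can be done
None
```

The four-splined hub is meshed and pressed home on the socket floor, released and standing upright; the three-splined hub was left alone, and the job is handed in (9.3 s on the clock; no verdict was returned).

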